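Fit the strap die to the clay extruder and lock its bayonet cap

ROBOT

A 7-joint arm with a two-finger parallel gripper is mounted at the origin on a cart in front of the work surface, level with it; the furniture and walls round the work are solid. World frame = base frame: x ahead of the robot, y to its left, z up, the work surface at z = 0. Lengths are in m, angles in rad, forces in N, time in s.
With the tool pointing down it reaches from about 0.4 to 0.85 m from the base axis. Payload 10.4 kg.
Tool frame: the origin (TCP) lies midway between the tips of the shut fingers; the grasp point (between the pads) lies 19 mm behind it; z points along the fingers, y is the line along which they close (so a half turn about z gives the same grasp; the last joint's range is limited). The gripper opens to 87 mm and grips with 3 to 60 N. Pads are 19 mm wide; open, the fingers measure 117 mm over their backs; the gripper's body (75 mm by 190 mm) begins 51 mm behind the grasp point.
Start: joints at [1.263, 0.332, -0.065, 1.46, 0.022, 1.35, -0.088], TCP at [0.176, -0.6, 0.223] pointing down, gripper open.
Joint ranges: [-2.6, 2.6], [-0.5, 2.12], [-1.47, 1.34], [0.16, 2.42], [-1.27, 4.41], [0.06, 2.06], [-2.6, 2.6]. Speed limits (rad/s): [2.22, 2.22, 2.79, 2.79, 3.14, 3.14, 3.14].

INTERFACE

Orientations are given as a unit quaternion [x, y, z, w].
In Python, from bench import r gives the robot as it stands.
- The arm moves only by the tool arm_command, never from a script. Its arguments are lists of equal length, an entry for each row: "xyz": the shift along the world's x, y, z in m, a list of three; "rot": the turn, a rotation vector about the world's x, y, z in rad, a list of three. In form: {"xyz": [[tx, ty, tz], ...], "rot": [[ax, ay, az], ...]}. A call has 1 to 20 rows; each row is the pose to reach, as a shift and turn from the pose commanded when the call began; what a row does not reach only later rows make up. A row lasts 1/12 s, in which the tool goes at most 41.7 mm and 7.16 degrees, less where a joint would pass 70% of its speed; a pose out of reach is approached as far as the arm can. A call with a gripper value outside its range is refused whole. "grip" is the opening, from 0 (shut) to 1 (fully open), set as the call begins (left out, the last holds). The fingers move at their own pace and stop on an object; "squeeze" is the grip in N (left out, the last holds). Time passes only in rows, so rows that repeat a pose let the fingers close. It gives the time, the measured TCP pose, the force, the opening and the grip force at its end, in the units of the state.
- r.read_state(): the state, without advancing time (a new reading comes with each control period).
- r.camera(name): name is "side" or "top" or "wrist"; returns the picture (480x640x3 uint8, red, green, blue); there is no depth.
- r.camera_model(name): a dict with "fx", "fy", "cx", "cy" (pixels), "k1" (the pictures are not rectified: a ray, as slopes to the right and down, at radius r is drawn at 1 + k1 r^2 times it, then the intrinsics apply), "T" (4x4, takes a point from camera to world coordinates). Camera axes: x right, y up, looking along -z (the intrinsics and any distortion apply to the point x, -y, -z); pixel columns grow to the right and rows downward; lengths in m; the calibration is good to about 2 mm. A picture is of the moment at which its call begins: read the wrist's pose just before it. camera_model takes no time and is no camera call; for the wrist camera it gives the pose at the moment of the call.
- r.close_job(): hands the job in; it is judged then, once.
Trained networks look in the newest picture that a camera, given by its name, has taken for a name from the list of things; names that differ only in an ending like _2 or _b are one class to them, and where a whole thing is asked for, a point or a joint stands for the part that bears it (a point fixed in the world has none). Each returns a list of dicts, best first, with "conf" (0 to 1); they miss things now and then, are a little off and sometimes report something else, mostly with a low value. They report only what shows in the picture. A call takes as long as a camera call. They do not tell look-alikes from the thing itself.
- r.look_for(label, camera): "at" ([x, y, z] in m, in the coordinates of the camera as it stood for that picture, good to about 4 mm: the middle of the surface that is visible of it).
- r.spot_point(label, camera): "at" ([x, y, z] in m, in the coordinates of the camera as it stood for that picture, good to about 4 mm: a listed point, or the origin of a listed thing).
The state is a dict: "time": time; "joint_positions": joint angles; "joint_vel": joint speeds; "joint_torque": joint torques, N m; "ee_pos": TCP position; "eef_rot": TCP orientation; "ft_force": force on the tool from outside, world axes, zero at the start; "torque": the same for the moment, N m; "width": finger opening in m; "grip_force": force on a finger pad.
Only numpy, scipy, OpenCV 4.12 (cv2) and the standard library are available. Lean on these libraries where they do the work, as an engineer would, in place of code of your own. Each camera call takes 0.05 s, during which the arm holds its last target. There are 200 camera calls.

TASK

Set the clay extruder up for pulling mug handles: take the die with the long slot (not the one with the round hole), lower it over the two locating pins of the extruder's die seat until it lies flush, and let go of it. Then put the bayonet cap in over it with the lugs through the gaps of the collar, press it down against the spring and turn it a quarter turn clockwise up to the stop. Finish while still gripping the cap there, fully home and with the lugs under the collar, so that I can tighten the locking screw; leave the masking tape and the other die where they are.

Things in the scene. Friction and masses are not known exactly. Their poses are not given: they have to be found in the camera images.
- slot_die: The die to fit: dark steel disc, 52 mm across, 8 mm thick, two flats 40 mm apart parallel to its x axis (grip along y). Two 8.5 mm locating holes on x, 16 mm either side of the centre; a slot 28 x 8 mm runs through the middle along y. Lies on the table. Origin: centre of the underside, z up. About 90 g. Works either way round (half turn).
- round_die: The other die, to be left alone: the same disc, flats and locating holes, but with one round hole 16 mm in diameter in the middle. Origin: centre of the underside.
- cap: Bayonet cap, steel, 50 mm high, about 120 g, upright on the table. Origin: centre of the underside, z up. Hollow skirt (outside 51, inside 43 mm across) from z = 0 to 18 mm; at z = 0 to 6 mm two lugs, 14 mm wide, reach out to 36 mm from the axis along +x and -x. Flange 60 mm across, z = 18 to 22 mm. Works either way round (half turn).
- cap_grip (a point): Middle of the cap's boss, 36 mm above the cap's underside, same axes as the cap. The boss reaches from z = 22 to 50 mm of the cap, is 54 mm long along x, and has two grooved flats 36 mm apart, parallel to x (grip along y), and a 26 mm bore.
- extruder: Fixed extruder: aluminium barrel, mouth up, on a plywood board 150 (x) x 124 (y) x 18 mm. Origin: centre of the board's underside. Steel collar round the mouth, 88 mm across, 30 mm high. Brass locking screw on the collar's side, out to 64 mm from the axis at -y, 15 mm below the top. Yaw of the stand varies.
- mouth (a point): Centre of the collar's top, 120 mm above the table; extruder's axes. Opening 55 mm across, with gaps for the cap's lugs at +x and -x, 20 mm wide (26 mm farther out). Between the gaps are ledges 6 mm thick, level with the top. The lugs pass under them when the cap's underside is over 12 mm below this point; the cap's flange meets the top at 18 mm.
- stop (a point): Point on the collar's top at its -y side, 34 mm from the axis, extruder's axes. A lug put in at the +x gap is turned clockwise seen from above, under the ledge, and meets its stop below this point, a quarter turn on: the cap's x axis then lies along the mouth's y axis. The lugs cannot turn the other way.
- seat_top (a point): Centre of the upper face of the die seat, a steel ring 52 mm across with two upright pins, 6 mm thick, 12 mm high, tips tapered, 16 mm either side of the centre along this point's x axis (parallel to the mouth's x axis). At rest 2 mm above the mouth; it cannot turn, only slide down into the barrel.
- die_seat (a joint): How far the die seat is pressed down into the barrel, m: 0 at rest, at most 0.032. A spring pushes it up with about 3.3 N at 0 and 8.5 N at 0.024. With the die under the cap and the cap's lugs just under the ledges it reads about 0.022.
- masking_tape: Roll of masking tape lying flat, 99 mm in diameter, 24 mm high; to be left alone. Origin: centre of the underside.
Not all that is in view belongs to the job. What is shaped like the slot_die but red is not meant.

How it is judged:
On the way, in this order (a step that is already met when the one before it is completed fails the run):
1. the slotted die rests flush on the die seat over both pins, let go (horizontal distance between slot_die and seat_top below 0.003 m and z of slot_die in the frame of seat_top below 0.002 m and angle between the x axis of slot_die and the x axis of seat_top, either way round below 0.14 rad and angle between slot_die's own z axis and vertical below 0.06 rad and contact force between the fingers and slot_die below 0.3 N and value of joint die_seat below 0.004 m), for 0.2 s.
2. the cap is pushed in straight, lugs through the gaps and below the ledges, the die pressed down under it (horizontal distance between cap and mouth below 0.004 m and z of cap in the frame of mouth below -0.0115 m and angle between the x axis of cap and the x axis of mouth, either way round below 0.35 rad and value of joint die_seat above 0.02 m), for 0.04 s.
At the end, for the whole second after the job is handed in: Slotted die flush on the seat (2 mm; centred 3 mm), pressed down 19 mm or more. Cap centred within 4 mm, underside 10.5 mm or more below the collar's top, a quarter turn on (within 0.14 rad), at rest, gripped (over 9 N). Other die and tape within 30 mm of their starts (horizontal distance between cap and mouth below 0.004 m and z of cap in the frame of mouth below -0.0105 m and angle between the x axis of cap and the y axis of mouth, either way round below 0.14 rad and angle between cap's own z axis and vertical below 0.08 rad and linear speed of cap below 0.02 m/s and horizontal distance between slot_die and seat_top below 0.003 m and z of slot_die in the frame of seat_top below 0.002 m and angle between the x axis of slot_die and the x axis of seat_top, either way round below 0.14 rad and value of joint die_seat above 0.019 m and contact force between the fingers and cap above 9 N and distance of each of round_die, masking_tape from where it was at the start of the episode below 0.03 m); the arm keeps its last pose, push and grip.
It fails at once if the other die is moved by more than 30 mm (distance of round_die from where it was at the start of the episode above 0.03 m).
It fails at once if the masking tape is moved by more than 30 mm (distance of masking_tape from where it was at the start of the episode above 0.03 m).
It also fails if it takes over 70 s, if anything falls off the work surface, if the arm or the gripper's body presses on something with over 40 N, if the wrist force passes 120 N, or if a joint passes its speed limit or range.

## Working session

There is one attempt and no reset: what is moved stays moved. The work goes in short steps, Python scripts to look and compute and a tool call to move; the robot and the scene stay as the last step left them, time stands still between calls to the robot, and variables do not carry over. Pictures are saved under pics/ and viewed, at most 10 in all, crops included, and the job is handed in when it is done.

Besides the shell and the picture viewer there is one more tool, called after ">>>" as name(argument=value, ...) on one line, values as JSON. arm_command: Moves the arm, as the interface text tells. Its arguments: {"type":"object","properties":{"xyz":{"type":"array"},"rot":{"type":"array"},"grip":{"type":"number"},"squeeze":{"type":"number"}},"required":["xyz","rot"]}

```bash
ls; mkdir -p pics; cat > h.py <<'E'
import numpy as np, cv2
from bench import r
def snap(cam,name=None):
    m=r.camera_model(cam); im=r.camera(cam)
    if name: cv2.imwrite(f'pics/{name}.png',cv2.cvtColor(im,cv2.COLOR_RGB2BGR))
    return m,im
def W(m,p):
    T=np.array(m['T']); return T[:3,:3]@np.array(p)+T[:3,3]
def proj(m,P):
    T=np.array(m['T']); q=T[:3,:3].T@(np.array(P)-T[:3,3])
    a=np.array([q[0],-q[1]])/-q[2]; a=a*(1+m['k1']*(a@a))
    return np.array([m['fx']*a[0]+m['cx'],m['fy']*a[1]+m['cy']])
def back(m,px,z):
    K=np.array([[m['fx'],0,m['cx']],[0,m['fy'],m['cy']],[0,0,1.]])
    d=np.array([(px[0]-m['cx'])/m['fx'],(px[1]-m['cy'])/m['fy']]); a=d.copy()
    for _ in range(20): a=d/(1+m['k1']*(a@a))
    T=np.array(m['T']); v=T[:3,:3]@np.array([a[0],-a[1],-1]); o=T[:3,3]
    return o+v*(z-o[2])/v[2]
def find(m,cam,labels,f='spot_point'):
    for l in labels:
        for d in getattr(r,f)(l,cam)[:4]:
            p=W(m,d['at']); print(cam,l,round(d['conf'],2),p.round(4),proj(m,p).round(0))
E
cat > a.py <<'E'
from h import *
m,im=snap('top','top1'); print(np.array(m['T']).round(3).tolist(),m['fx'])
find(m,'top',['slot_die','round_die','cap','cap_grip','mouth','seat_top','stop','masking_tape','extruder'])
m,im=snap('side','side1')
find(m,'side',['slot_die','cap_grip','mouth','seat_top'])
s=r.read_state(); print(s['time'],s['ee_pos'],s['eef_rot'],s['ft_force'])
E
python3 a.py
```

```text
pics
[[0.001, 0.998, -0.07, 0.483], [-1.0, 0.001, 0.001, 0.023], [0.001, 0.07, 0.998, 1.168], [0.0, 0.0, 0.0, 1.0]] 590.6302669763608
top slot_die 0.75 [ 0.4378 -0.0441 -0.0014] [360. 298.]
top slot_die 0.66 [0.443  0.2913 0.0035] [188. 295.]
top slot_die 0.62 [ 0.4656  0.1904 -0.0034] [241. 284.]
top round_die 0.95 [ 4.814e-01 -1.954e-01  2.000e-04] [436. 276.]
top round_die 0.25 [ 0.4646  0.1913 -0.0009] [240. 284.]
top cap 0.89 [ 0.6234  0.2299 -0.006 ] [222. 204.]
top cap_grip 0.91 [0.6233 0.2264 0.0312] [220. 202.]
top mouth 0.98 [0.6176 0.0098 0.1179] [333. 199.]
top seat_top 0.96 [0.6171 0.0106 0.1189] [332. 200.]
top stop 0.64 [ 0.6267 -0.0208  0.1163] [350. 194.]
top masking_tape 0.75 [ 0.6149 -0.2152  0.0022] [446. 208.]
top extruder 0.55 [0.6193 0.0111 0.0011] [332. 206.]
side slot_die 0.81 [0.4673 0.1914 0.0035] [301. 230.]
side slot_die 0.75 [0.4467 0.2914 0.0038] [294. 204.]
side slot_die 0.56 [ 0.436  -0.0478 -0.0012] [274. 311.]
side cap_grip 0.76 [0.6259 0.2291 0.0345] [380. 208.]
side mouth 0.82 [0.6127 0.0108 0.1208] [383. 233.]
side seat_top 0.85 [0.6151 0.0119 0.1233] [384. 231.]
0.75 [ 0.17563527 -0.59982594  0.22257435] [9.89876070e-01 1.41934363e-01 2.12491219e-05 3.80420230e-05] [-1.35045082  0.97486337  0.4233415 ]
```

```bash
python3 -c "
import cv2
a=cv2.imread('pics/top1.png'); cv2.imwrite('pics/top1c.png',cv2.resize(a[130:330,150:470],None,fx=2.5,fy=2.5,interpolation=cv2.INTER_CUBIC))"
```

```text
(no output)
```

View pics/top1c.png

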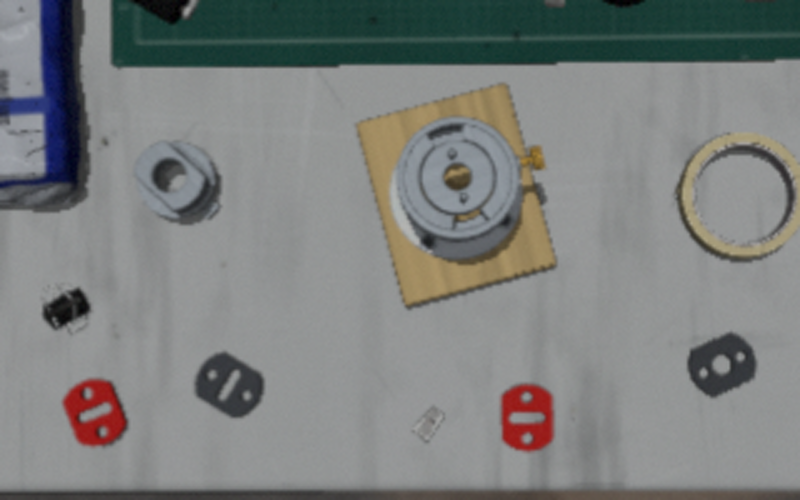

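View pics/side1.png

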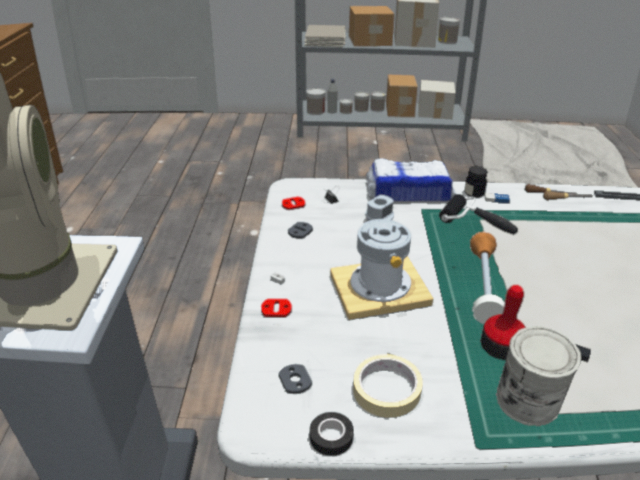

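The dark slotted die is at crop (230,385), world ≈ (0.466, 0.191). The other two "slot_die" hits are red and don't count. The seat pins sit at crop (452,153) and (463,198), and the screw is at (540,158), so the extruder yaw is about 14°. The cap is at crop (175,180), and the side view agrees.

>>> arm_command(xyz=[[0.25,0.25,0],[0.25,0.25,0],[0.25,0.25,0],[0.25,0.25,0],[0.25,0.25,0],[0.25,0.25,0],[0.25,0.25,0],[0.25,0.25,0],[0.25,0.25,0],[0.28,0.75,0],[0.28,0.75,0],[0.28,0.75,0],[0.28,0.75,0],[0.28,0.75,0],[0.28,0.75,0],[0.28,0.75,0],[0.28,0.75,0],[0.28,0.75,0],[0.28,0.75,0],[0.28,0.75,0]], rot=[[0,0,0.1],[0,0,0.2],[0,0,0.3],[0,0,0.4],[0,0,0.5],[0,0,0.6],[0,0,0.63],[0,0,0.63],[0,0,0.63],[0,0,0.63],[0,0,0.63],[0,0,0.63],[0,0,0.63],[0,0,0.63],[0,0,0.63],[0,0,0.63],[0,0,0.63],[0,0,0.63],[0,0,0.63],[0,0,0.63]], grip=1)

```text
time: 2.42
ee_pos: [0.4528, 0.1096, 0.2231]
eef_rot: [0.897, 0.441, 0.001, 0.001]
ft_force: [1.2, 0.4, -0.6]
width: 0.0875
grip_force: 0.0
```

>>> arm_command(xyz=[[0.01,0.04,0.0],[0.013,0.06,0.0],[0.013,0.06,0.0],[0.013,0.06,0.0]], rot=[[0,0,0],[0,0,0],[0,0,0],[0,0,0]])

```text
time: 2.75
ee_pos: [0.4658, 0.1688, 0.2225]
eef_rot: [0.897, 0.443, -0.0, -0.0]
ft_force: [-0.2, -0.2, 0.4]
width: 0.087
grip_force: 0.0
```

```bash
cat > a.py <<'E'
from h import *
m,im=snap('wrist','w1'); print(np.array(m['T']).round(3).tolist(),m['fx'])
find(m,'wrist',['slot_die'])
s=r.read_state(); print(s['time'],s['ee_pos'],s['eef_rot'],s['joint_positions'].round(3) if hasattr(s['joint_positions'],'round') else s['joint_positions'])
E
python3 a.py
```

```text
[[0.795, 0.581, 0.177, 0.514], [-0.607, 0.761, 0.229, 0.232], [-0.002, -0.29, 0.957, 0.384], [0.0, 0.0, 0.0, 1.0]] 382.5521404141454
wrist slot_die 0.94 [ 0.4373 -0.0479  0.0022] [414. 367.]
wrist slot_die 0.63 [ 0.4444  0.2885 -0.0013] [229. 125.]
wrist slot_die 0.55 [ 0.4651  0.1868 -0.0026] [310. 194.]
wrist slot_die 0.24 [0.6245 0.2243 0.0385] [431.  54.]
2.85 [0.46613153 0.16651195 0.22240718] [ 8.97462967e-01  4.41089660e-01 -2.56043461e-04  2.62451041e-04] [ 0.394  0.119 -0.876  1.758  0.095  1.309 -1.161]
```

View pics/w1.png

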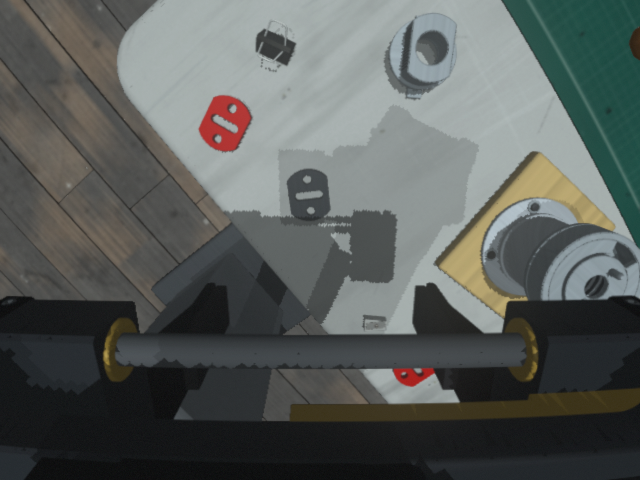

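The dark die is at (309,194), with holes at about (308,178) and (309,210) and the slot nearly level. The fingers close along the image's horizontal, so the yaw is already close.

```bash
cat > die.py <<'E'
from h import *
def die(m,im,px,z=0.008,thr=70,half=45,show=None):
    x0,y0=int(px[0]-half),int(px[1]-half); k=4
    g=cv2.resize(cv2.cvtColor(im,cv2.COLOR_RGB2GRAY)[y0:y0+2*half,x0:x0+2*half],None,fx=k,fy=k,interpolation=cv2.INTER_CUBIC)
    b=(g<thr).astype(np.uint8)
    cs,h=cv2.findContours(b,cv2.RETR_CCOMP,cv2.CHAIN_APPROX_NONE)
    tops=[i for i in range(len(cs)) if h[0][i][3]<0]
    i=max(tops,key=lambda i:cv2.contourArea(cs[i]))
    def w(p): return back(m,((p[0]+.5)/k-.5+x0,(p[1]+.5)/k-.5+y0),z)
    def cen(c): M=cv2.moments(c); return np.array([M['m10'],M['m01']])/M['m00']
    P=np.array([w(q[0])[:2] for q in cs[i]],np.float32)
    print('outline centre',w(cen(cs[i])).round(4),'rect',cv2.minAreaRect(P))
    for j in range(len(cs)):
        if h[0][j][3]==i and cv2.contourArea(cs[j])>60:
            Q=np.array([w(q[0])[:2] for q in cs[j]],np.float32); print('hole',w(cen(cs[j])).round(4),cv2.minAreaRect(Q)[1:])
    print('gray',np.percentile(g,[5,20,50,80]))
E
cat > b.py <<'E'
from die import *
m,_=r.camera_model('wrist'),0
im=cv2.imread('pics/w1.png')[:,:,::-1].copy()
for t in (62,70,80): die(m,im,(309,194),thr=t,half=32)
mt=r.camera_model('top'); it=cv2.imread('pics/top1.png')[:,:,::-1].copy()
die(mt,it,(242,284),thr=105,half=25)
E
python3 b.py
```

```text
outline centre [0.4506 0.1675 0.008 ] rect ((0.450370728969574, 0.168630912899971), (0.007547760382294655, 0.02563874050974846), 40.75246810913086)
gray [ 68.  71. 106. 148.]
outline centre [0.4556 0.174  0.008 ] rect ((0.45816347002983093, 0.17550894618034363), (0.028512652963399887, 0.037659935653209686), 53.32835388183594)
hole [0.4457 0.1773 0.008 ] ((0.0036018204409629107, 0.0020102381240576506), 51.517845153808594)
hole [0.4565 0.1751 0.008 ] ((0.009619723074138165, 0.017002813518047333), 19.11394691467285)
gray [ 68.  71. 106. 148.]
outline centre [0.4632 0.1844 0.008 ] rect ((0.46069997549057007, 0.18583577871322632), (0.05606592446565628, 0.04900219663977623), 50.48015594482422)
hole [0.4413 0.1694 0.008 ] ((0.0026364170480519533, 0.004952985793352127), 33.388763427734375)
hole [0.4291 0.1806 0.008 ] ((0.0020246338099241257, 0.002681680489331484), 7.381948947906494)
hole [0.4319 0.1792 0.008 ] ((0.0018328003352507949, 0.0028709883335977793), 5.921816349029541)
hole [0.4572 0.1724 0.008 ] ((0.00862283818423748, 0.00873473659157753), 7.630077362060547)
hole [0.4655 0.1858 0.008 ] ((0.008901569060981274, 0.028570272028446198), 58.94694519042969)
hole [0.4735 0.1992 0.008 ] ((0.00939062051475048, 0.008964212611317635), 7.000593662261963)
gray [ 68.  71. 106. 148.]
outline centre [0.4658 0.1873 0.008 ] rect ((0.4655646085739136, 0.18711790442466736), (0.05359233170747757, 0.0412088967859745), 59.01443862915039)
hole [0.4576 0.1736 0.008 ] ((0.006235443986952305, 0.006158748175948858), 45.39065170288086)
hole [0.4741 0.2009 0.008 ] ((0.005895094480365515, 0.006844968535006046), 45.34172821044922)
hole [0.466  0.1871 0.008 ] ((0.007475521415472031, 0.026729274541139603), 59.504390716552734)
gray [ 57. 121. 148. 149.]
```

>>> arm_command(xyz=[[0,0.02,-0.04],[0,0.02,-0.08],[0,0.02,-0.12],[0,0.02,-0.16],[0,0.02,-0.19],[0,0.02,-0.205],[0,0.02,-0.214],[0,0.02,-0.219],[0,0.02,-0.219],[0,0.02,-0.219],[0,0.02,-0.219]], rot=[[0,0,0.112],[0,0,0.112],[0,0,0.112],[0,0,0.112],[0,0,0.112],[0,0,0.112],[0,0,0.112],[0,0,0.112],[0,0,0.112],[0,0,0.112],[0,0,0.112]], grip=0.75)

```text
time: 3.77
ee_pos: [0.4671, 0.1877, 0.0049]
eef_rot: [0.871, 0.491, 0.001, 0.0]
ft_force: [-0.4, -0.2, -0.2]
width: 0.0653
grip_force: 0.0
```

>>> arm_command(xyz=[[0,0,0],[0,0,0],[0,0,0],[0,0,0],[0,0,0],[0,0,0],[0,0,0],[0,0,0],[0,0,0]], rot=[[0,0,0],[0,0,0],[0,0,0],[0,0,0],[0,0,0],[0,0,0],[0,0,0],[0,0,0],[0,0,0]], grip=0, squeeze=20)

```text
time: 4.52
ee_pos: [0.4661, 0.1877, 0.0037]
eef_rot: [0.871, 0.491, 0.0, 0.0]
ft_force: [-0.6, -1.3, 4.3]
width: 0.0396
grip_force: 20.0
```

>>> arm_command(xyz=[[0,0,0.01],[0,0,0.04],[0,0,0.08],[0,0,0.12],[0,0,0.16],[0,0,0.2],[0.02,-0.03,0.216],[0.04,-0.06,0.216],[0.055,-0.1,0.216],[0.07,-0.14,0.216],[0.085,-0.175,0.216],[0.093,-0.192,0.216],[0.093,-0.192,0.216],[0.093,-0.192,0.216],[0.093,-0.192,0.216],[0.093,-0.192,0.216]], rot=[[0,0,0],[0,0,0],[0,0,-0.1],[0,0,-0.2],[0,0,-0.3],[0,0,-0.4],[0,0,-0.5],[0,0,-0.6],[0,0,-0.7],[0,0,-0.785],[0,0,-0.785],[0,0,-0.785],[0,0,-0.785],[0,0,-0.785],[0,0,-0.785],[0,0,-0.785]])

```text
time: 5.85
ee_pos: [0.5587, -0.0025, 0.2199]
eef_rot: [0.993, 0.122, 0.0, -0.0]
ft_force: [0.2, 0.2, -1.6]
width: 0.0394
grip_force: 20.0
```

```bash
cat > a.py <<'E'
from h import *
m,im=snap('wrist','w2')
find(m,'wrist',['seat_top','mouth','slot_die','stop'])
s=r.read_state(); print(s['time'],s['ee_pos'],s['eef_rot'],s['width'],np.round(s['joint_positions'],3))
print(proj(m,s['ee_pos']))
E
python3 a.py
```

```text
wrist seat_top 0.87 [0.6142 0.0092 0.121 ] [324. 162.]
wrist seat_top 0.55 [0.6158 0.0089 0.1211] [325. 160.]
wrist mouth 0.89 [0.6148 0.0076 0.1191] [327. 161.]
wrist slot_die 0.93 [5.533e-01 3.000e-04 2.133e-01] [313. 307.]
wrist slot_die 0.77 [ 0.4379 -0.045   0.0016] [332. 321.]
wrist slot_die 0.65 [ 4.470e-01  2.886e-01 -2.000e-04] [ 38. 243.]
wrist stop 0.8 [ 0.6233 -0.0206  0.1169] [370. 159.]
6.1 [ 0.55895331 -0.00370394  0.21973191] [9.92639160e-01 1.21109371e-01 9.72598955e-05 9.15383667e-05] 0.03944776937940073 [ 0.49   0.252 -0.661  1.615  0.158  1.329 -1.522]
[323.77411757 304.67647684]
```

View pics/w2.png

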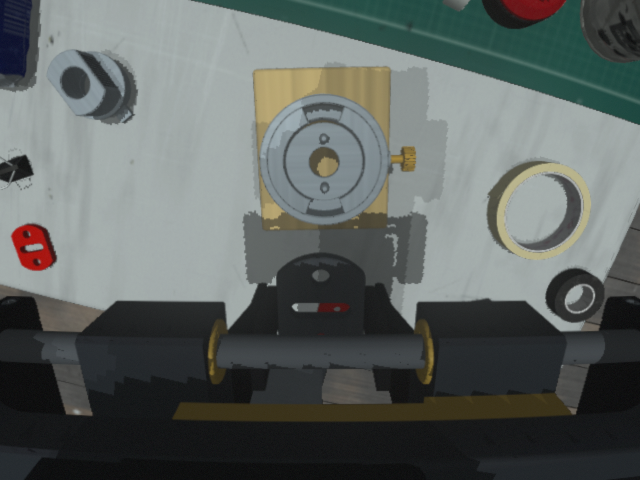

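The pins show at (323,138) and (324,188), and the held die's front hole and slot at (320,275) and (321,308). I'll zoom in to measure both.

```bash
python3 -c "
import cv2
a=cv2.imread('pics/w2.png'); cv2.imwrite('pics/w2c.png',cv2.resize(a[88:328,250:400],None,fx=2.5,fy=2.5,interpolation=cv2.INTER_CUBIC))"
```

```text
(no output)
```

View pics/w2c.png

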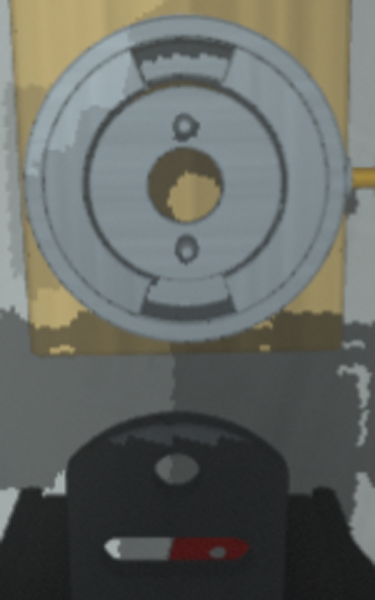

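```bash
cat > a.py <<'E'
from h import *
m=r.camera_model('wrist'); s=r.read_state(); e=np.array(s['ee_pos']); q=s['eef_rot']
yaw=2*np.arctan2(q[1],q[0]); tx=np.array([np.cos(yaw),np.sin(yaw)]); ty=np.array([tx[1],-tx[0]]); print('toolx',np.degrees(yaw))
P=lambda cx,cy:(250+(cx+.5)/2.5-.5,88+(cy+.5)/2.5-.5)
pr=lambda n,p:print(n,p[:2].round(4),'tool',(p[:2]-e[:2])@tx*1e3,(p[:2]-e[:2])@ty*1e3)
zt,zb=e[2]+.0043,e[2]-.0037
for n,c,z,o in [('slotT',(176.5,537),zt,4),('slotB',(176.5,561),zb,-4),('holeT',(177,454),zt,20.25),('holeB',(177,486),zb,11.75)]:
    p=back(m,P(*c),z); p[:2]-=tx*o*1e-3; pr(n,p)
for n,c,z in [('bore',(185,185),.122),('ring',(185.5,182),.122),('collar',(187.5,178),.120),('pinA',(184,125.5),.133),('pinB',(186,248.5),.133)]:
    pr(n,back(m,P(*c),z))
a=back(m,P(184,125.5),.133);b=back(m,P(186,248.5),.133);print('pins',np.linalg.norm(a-b),np.degrees(np.arctan2(*(a-b)[[1,0]])),(a+b)/2)
d=back(m,P(105,549),zt)-back(m,P(248,549),zt);print('slot len',np.linalg.norm(d))
mt=r.camera_model('top')
Q=lambda cx,cy:(150+(cx+.5)/2.5-.5,130+(cy+.5)/2.5-.5)
a=back(mt,Q(452,153),.133);b=back(mt,Q(463,198),.133);print('top pins',np.linalg.norm(a-b),np.degrees(np.arctan2(*(a-b)[[1,0]])),(a+b)/2,back(mt,Q(458,178),.122))
E
python3 a.py
```

```text
toolx 13.912263854416556
slotT [ 0.5582 -0.0035] tool -0.712616908943547 -0.41068803404267284
slotB [ 0.5572 -0.0037] tool -1.6664065912906385 -0.41365407465255555
holeT [ 0.558  -0.0036] tool -0.929840182946098 -0.3364012941290834
holeB [ 0.557  -0.0038] tool -1.8785741539085632 -0.33345001483971676
bore [0.6145 0.0083] tool 56.825873499849486 1.67967416314409
ring [0.6153 0.0084] tool 57.61762619502994 1.8105560006879702
collar [0.6163 0.0081] tool 58.51060756326746 2.3601806004361046
pinA [0.6298 0.0125] tool 72.61985438856819 1.2991379800131413
pinB [0.5997 0.0044] tool 41.47189803594477 1.9091550711861451
pins 0.03115392921922461 15.034229508295304 [0.61471144 0.00845485 0.133     ]
slot len 0.02594670338377281
top pins 0.032848109302331174 13.669561762044268 [0.61483176 0.01036948 0.133     ] [0.61442957 0.00987757 0.122     ]
```

>>> arm_command(xyz=[[0.03,0.006,0],[0.057,0.012,0],[0.057,0.012,-0.03],[0.057,0.012,-0.06],[0.057,0.012,-0.07],[0.057,0.012,-0.076],[0.057,0.012,-0.08],[0.057,0.012,-0.084],[0.057,0.012,-0.088],[0.057,0.012,-0.088],[0.057,0.012,-0.088]], rot=[[0,0,0],[0,0,0.01],[0,0,0.01],[0,0,0.01],[0,0,0.01],[0,0,0.01],[0,0,0.01],[0,0,0.01],[0,0,0.01],[0,0,0.01],[0,0,0.01]])

```text
time: 7.02
ee_pos: [0.6162, 0.0082, 0.1321]
eef_rot: [0.992, 0.126, 0.0, -0.0]
ft_force: [0.3, 1.9, -2.4]
width: 0.0396
grip_force: 20.0
```

```bash
cat > s.py <<'E'
from h import *
s=r.read_state(); print(s['time'],np.round(s['ee_pos'],4),np.round(s['ft_force'],2),np.round(s['torque'],2),s['width'],np.round(s['joint_positions'],3))
E
cat > a.py <<'E'
from h import *
snap('wrist','w3'); snap('side','s3')
a=cv2.imread('pics/w3.png')[230:350,260:400]; b=cv2.imread('pics/s3.png')[180:300,320:460]
cv2.imwrite('pics/c3.png',np.hstack([cv2.resize(x,None,fx=2.8,fy=2.8,interpolation=cv2.INTER_CUBIC) for x in (a,b)]))
E
python3 s.py; python3 a.py
```

```text
7.0167 [0.6162 0.0082 0.1321] [ 0.32  1.87 -2.42] [0.52 0.05 0.  ] 0.039643247793031154 [ 0.403  0.45  -0.634  1.571  0.279  1.211 -1.6  ]
```

View pics/c3.png

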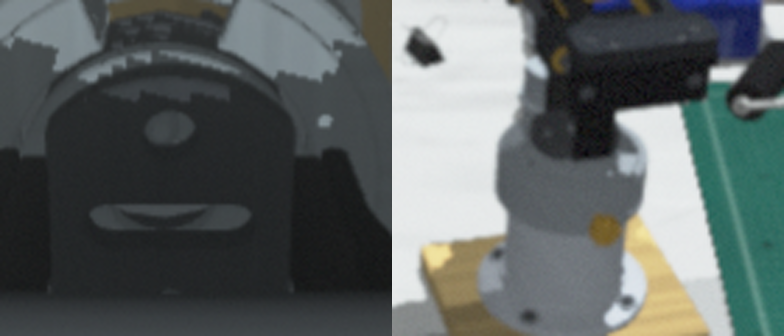

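Force shows no upward push with the underside 6 mm below the pin tips, so the pins are in the holes (the front hole at crop (170,128) is filled by a pin). I'll lower it the rest of the way and release.

>>> arm_command(xyz=[[0,0,-0.003],[0,0,-0.005],[0,0,-0.0065],[0,0,-0.0065],[0,0,-0.0065]], rot=[[0,0,0],[0,0,0],[0,0,0],[0,0,0],[0,0,0]])

```text
time: 7.53
ee_pos: [0.6162, 0.0082, 0.1253]
eef_rot: [0.992, 0.126, 0.0, -0.0]
ft_force: [-0.1, 4.2, 1.6]
width: 0.0394
grip_force: 20.0
```

```bash
python3 s.py
```

```text
7.5333 [0.6162 0.0082 0.1253] [-0.09  4.2   1.64] [1.04 0.06 0.08] 0.0394459960637812 [ 0.402  0.457 -0.632  1.578  0.283  1.199 -1.603]
```

>>> arm_command(xyz=[[0,0.001,0],[0,0.001,0],[0,0.001,0],[0,0.001,0],[0,0.001,0],[0,0.001,0],[0,0.001,0.01],[0,0.001,0.04],[0,0.001,0.08],[-0.03,0,0.11],[-0.06,0,0.12],[-0.07,0,0.12],[-0.07,0,0.12],[-0.07,0,0.12]], rot=[[0,0,0],[0,0,0],[0,0,0],[0,0,0],[0,0,0],[0,0,0],[0,0,0],[0,0,0],[0,0,0],[0,0,0],[0,0,0],[0,0,0],[0,0,0],[0,0,0]], grip=0.8)

```text
time: 8.7
ee_pos: [0.5462, 0.0071, 0.2453]
eef_rot: [0.992, 0.125, 0.0, 0.001]
ft_force: [-1.0, -0.8, -0.8]
width: 0.0698
grip_force: 0.0
```

```bash
cat > a.py <<'E'
from die import *
m,im=snap('wrist','w4')
s=r.read_state(); print(s['time'],s['ee_pos'],s['eef_rot'])
find(m,'wrist',['slot_die','mouth','stop','cap','cap_grip'])
p=proj(m,[.615,.009,.13]);print(p)
die(m,im,p,z=.130,thr=85,half=40)
x,y=map(int,p)
a=im[y-50:y+50,x-65:x+65,::-1]
cx,cy=map(int,proj(m,[.623,.228,.04])); cx=max(65,cx);cy=max(50,cy)
b=im[cy-50:cy+50,cx-65:cx+65,::-1]; print(x-65,y-50,cx-65,cy-50)
cv2.imwrite('pics/c4.png',np.hstack([cv2.resize(q,None,fx=3,fy=3,interpolation=cv2.INTER_CUBIC) for q in (a,b)]))
E
python3 a.py
```

```text
8.75 [0.54644092 0.00720622 0.24475673] [ 9.92119617e-01  1.25294124e-01 -1.00953335e-04  1.93937755e-04]
wrist slot_die 0.96 [0.6132 0.0074 0.1212] [343. 147.]
wrist slot_die 0.62 [ 0.4435  0.2889 -0.0016] [ 61. 229.]
wrist slot_die 0.58 [ 0.4388 -0.0454  0.0014] [341. 302.]
wrist mouth 0.97 [0.6153 0.0063 0.1182] [345. 145.]
wrist stop 0.74 [ 0.624  -0.0195  0.1172] [382. 142.]
wrist cap 0.96 [ 0.6232  0.2259 -0.001 ] [131.  79.]
wrist cap_grip 0.68 [0.6213 0.2269 0.0369] [111.  76.]
[342.70127571 144.82479036]
outline centre [0.6148 0.0113 0.13  ] rect ((0.6142410635948181, 0.010370379313826561), (0.05376579612493515, 0.052477288991212845), 14.51489543914795)
hole [0.5994 0.004  0.13  ] ((0.005864724516868591, 0.00681854085996747), 14.539941787719727)
hole [0.6111 0.0205 0.13  ] ((0.006039894185960293, 0.0032161471899598837), 21.974380493164062)
hole [ 0.6174 -0.0013  0.13  ] ((0.00802411139011383, 0.005702258087694645), 11.20484447479248)
hole [0.6091 0.0306 0.13  ] ((0.03523600846529007, 0.007853640243411064), 13.386165618896484)
hole [0.6303 0.0125 0.13  ] ((0.006436797324568033, 0.007466598879545927), 3.7018754482269287)
gray [ 62.  64.  69. 127.]
277 94 43 23
```

View pics/c4.png

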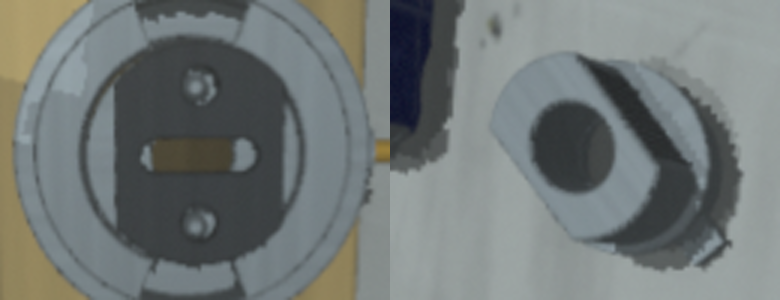

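The die sits flush over both pins: crop holes at (198,86) and (198,222), with the slot between them. The cap boss is at crop (572,146), long axis at about 48.5° in world. Next I'll take a closer look at the cap.

>>> arm_command(xyz=[[0.01,0.03,0],[0.02,0.07,0],[0.03,0.11,0],[0.04,0.15,-0.01],[0.054,0.193,-0.02],[0.054,0.193,-0.02],[0.054,0.193,-0.02],[0.054,0.193,-0.02],[0.054,0.193,-0.02]], rot=[[0,0,0.1],[0,0,0.2],[0,0,0.3],[0,0,0.4],[0,0,0.5],[0,0,0.595],[0,0,0.595],[0,0,0.595],[0,0,0.595]])

```text
time: 9.75
ee_pos: [0.6005, 0.1993, 0.225]
eef_rot: [0.913, 0.409, -0.0, 0.0]
ft_force: [0.1, -0.8, -0.8]
width: 0.0694
grip_force: 0.0
```

```bash
cat > a.py <<'E'
from h import *
m,im=snap('wrist','w5')
s=r.read_state(); print(s['time'],s['ee_pos'],s['eef_rot'],np.round(s['joint_positions'],3))
find(m,'wrist',['cap','cap_grip'])
p=proj(m,[.623,.228,.05]); x,y=map(int,p); print(p,x-60,y-60)
cv2.imwrite('pics/c5.png',cv2.resize(im[y-60:y+60,x-60:x+60,::-1],None,fx=5,fy=5,interpolation=cv2.INTER_CUBIC))
E
python3 a.py
```

```text
9.8 [0.60059008 0.19899531 0.2252432 ] [9.12626137e-01 4.08794973e-01 6.17938338e-05 4.48054567e-04] [ 0.196  0.463 -0.812  1.402  0.335  1.418 -1.342]
wrist cap 0.55 [0.6236 0.228  0.0011] [319. 171.]
wrist cap_grip 0.79 [0.6255 0.2252 0.0351] [323. 176.]
[318.50332205 177.86780475] 258 117
```

View pics/c5.png

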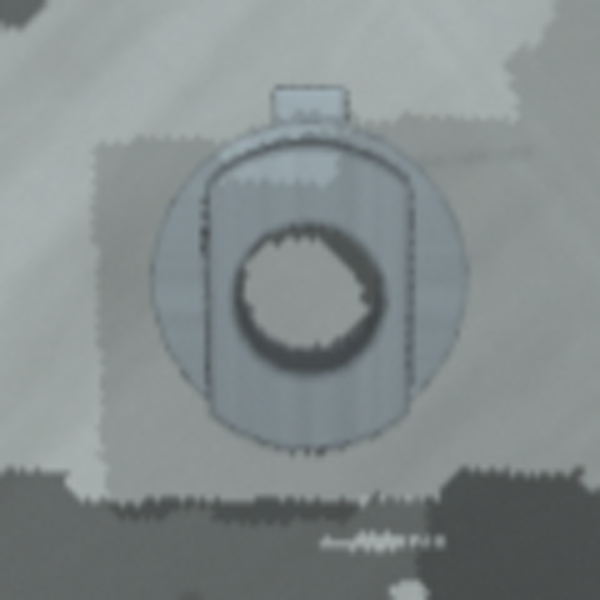

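```bash
cat > a.py <<'E'
from h import *
m=r.camera_model('wrist')
for c in [(309,298.5),(309.5,295)]:
    print(back(m,(258+(c[0]+.5)/5-.5,117+(c[1]+.5)/5-.5),.05))
a=back(m,(258+208/5,117+60),.05);b=back(m,(258+411/5,117+60),.05);print(np.linalg.norm(a-b))
E
python3 a.py
```

```text
[0.6245854  0.22830865 0.05      ]
[0.62505768 0.22870743 0.05      ]
0.035607245649646097
```

>>> arm_command(xyz=[[0.024,0.0295,0],[0.024,0.0295,-0.04],[0.024,0.0295,-0.08],[0.024,0.0295,-0.12],[0.024,0.0295,-0.16],[0.024,0.0295,-0.185],[0.024,0.0295,-0.194],[0.024,0.0295,-0.199],[0.024,0.0295,-0.199],[0.024,0.0295,-0.199]], rot=[[0,0,0],[0,0,0],[0,0,0],[0,0,0],[0,0,0],[0,0,0],[0,0,0],[0,0,0],[0,0,0],[0,0,0]])

```text
time: 10.73
ee_pos: [0.6253, 0.2305, 0.0283]
eef_rot: [0.912, 0.411, 0.001, 0.0]
ft_force: [0.7, -0.2, 0.6]
width: 0.069
grip_force: 0.0
```

>>> arm_command(xyz=[[0,0,0],[0,0,0],[0,0,0],[0,0,0],[0,0,0],[0,0,0],[0,0,0],[0,0,0],[0,0,0],[0,0,0]], rot=[[0,0,0],[0,0,0],[0,0,0],[0,0,0],[0,0,0],[0,0,0],[0,0,0],[0,0,0],[0,0,0],[0,0,0]], grip=0, squeeze=45)

```text
time: 11.57
ee_pos: [0.6243, 0.2301, 0.0262]
eef_rot: [0.912, 0.411, 0.0, 0.0]
ft_force: [0.2, -1.0, 1.8]
width: 0.0355
grip_force: 45.0
```

```bash
python3 s.py
```

```text
11.5667 [0.6243 0.2301 0.0262] [ 0.18 -1.03  1.82] [-0.25 -0.15  0.03] 0.03553162299697839 [ 0.089  0.702 -0.725  1.508  0.496  1.122 -1.461]
```

Cap gripped. Turning clockwise from the straight-on yaw would run joint 7 past -2.6, so I'll carry the cap half a turn round (+146°) and turn back from there.

>>> arm_command(xyz=[[0,0,0.01],[0,0,0.04],[0,0,0.08],[0,0,0.12],[0,0,0.16],[0,0,0.2],[0,-0.02,0.224],[0.01,-0.04,0.224],[0.015,-0.06,0.224],[0.02,-0.08,0.224],[0.03,-0.1,0.224],[0.035,-0.12,0.224],[0.04,-0.15,0.224],[0.049,-0.18,0.224],[0.049,-0.207,0.224],[0.049,-0.207,0.224],[0.049,-0.207,0.224],[0.049,-0.207,0.224],[0.049,-0.207,0.224],[0.049,-0.207,0.224]], rot=[[0,0,0],[0,0,0],[0,0,0.12],[0,0,0.24],[0,0,0.36],[0,0,0.48],[0,0,0.6],[0,0,0.72],[0,0,0.84],[0,0,0.96],[0,0,1.08],[0,0,1.2],[0,0,1.32],[0,0,1.44],[0,0,1.56],[0,0,1.68],[0,0,1.8],[0,0,1.92],[0,0,2.04],[0,0,2.16]])

```text
time: 13.23
ee_pos: [0.6728, 0.0232, 0.2505]
eef_rot: [0.064, 0.998, 0.0, -0.0]
ft_force: [-0.5, 0.4, -1.3]
width: 0.0353
grip_force: 45.0
```

```bash
python3 s.py
```

```text
13.2333 [0.6728 0.0232 0.2505] [-0.55  0.43 -1.34] [ 0.15 -0.11  0.03] 0.03528111270294861 [ 0.589  0.687 -1.164  1.229  0.622  1.594  0.984]
```

>>> arm_command(xyz=[[0,0,0],[0,0,0],[0,0,0],[0,0,0],[0,0,0],[0,0,0]], rot=[[0,0,0.12],[0,0,0.24],[0,0,0.36],[0,0,0.38],[0,0,0.38],[0,0,0.38]])

```text
time: 13.73
ee_pos: [0.6729, 0.0233, 0.2502]
eef_rot: [-0.121, 0.993, 0.0, -0.0]
ft_force: [0.7, 0.3, 0.3]
width: 0.0357
grip_force: 45.0
```

```bash
python3 s.py; cat > a.py <<'E'
from h import *
m,im=snap('wrist','w6')
s=r.read_state(); print(s['time'],s['ee_pos'],s['eef_rot'])
find(m,'wrist',['mouth','seat_top','slot_die','cap','cap_grip'])
print(proj(m,s['ee_pos']),proj(m,[.615,.0085,.12]))
cv2.imwrite('pics/c6.png',cv2.resize(im[60:360,220:420,::-1],None,fx=2,fy=2,interpolation=cv2.INTER_CUBIC))
E
python3 a.py
```

```text
13.7333 [0.6729 0.0233 0.2502] [0.7  0.28 0.26] [ 0.11 -0.16  0.04] 0.03567073918024649 [ 0.61   0.72  -1.227  1.228  0.671  1.614  1.33 ]
13.7833 [0.67298395 0.0232415  0.25020895] [-1.20724490e-01  9.92686048e-01  7.04344955e-05 -5.78357249e-05]
wrist mouth 0.8 [0.614  0.0085 0.1182] [319. 153.]
wrist mouth 0.27 [0.6143 0.0069 0.1203] [317. 153.]
wrist seat_top 0.63 [0.6142 0.0091 0.1197] [320. 154.]
wrist seat_top 0.19 [0.615  0.0079 0.1229] [318. 155.]
wrist slot_die 0.91 [0.6172 0.0096 0.118 ] [320. 158.]
wrist slot_die 0.74 [ 0.4459  0.2908 -0.0027] [617.  60.]
wrist cap 0.84 [0.6712 0.0249 0.2244] [323. 282.]
wrist cap 0.31 [0.6119 0.0049 0.0007] [317. 143.]
wrist cap_grip 0.92 [0.6721 0.0195 0.2592] [312. 312.]
wrist cap_grip 0.59 [0.6121 0.0071 0.121 ] [318. 151.]
[319.30192644 306.17536748] [318.95221683 154.90724084]
```

View pics/c6.png

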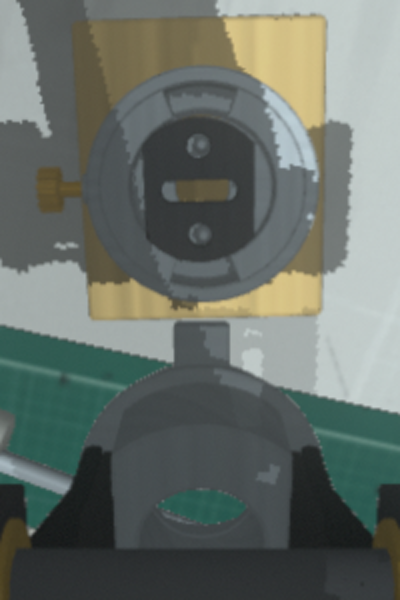

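```bash
cat > a.py <<'E'
from h import *
m=r.camera_model('wrist'); s=r.read_state(); e=np.array(s['ee_pos']); q=s['eef_rot']
yaw=2*np.arctan2(q[1],q[0]); tx=np.array([np.cos(yaw),np.sin(yaw)]); ty=np.array([tx[1],-tx[0]]); print('toolx',np.degrees(yaw)%360)
zc=e[2]-.0262
def t(n,c,z):
    p=back(m,(220+(c[0]+.5)/2-.5,60+(c[1]+.5)/2-.5),z); d=(p-e)[:2]*1e3; print(n,p[:2].round(4),'tool',(d@tx).round(2),(d@ty).round(2)); return p
a=t('holeA',(198.5,146),.13);b=t('holeB',(201,233),.13)
print(np.linalg.norm(a-b),np.degrees(np.arctan2(*(a-b)[[1,0]]))%360)
t('slot',(199.5,189.5),.128); t('collar',(201.5,183),.12)
t('gapfar',(200,97),.12); t('gapnear',(205,272),.12)
t('lugfront',(201.5,322),zc); t('lugfrontT',(201.5,322),zc+.006); t('flangeL',(80,470),zc+.022);t('flangeR',(325,470),zc+.022);t('flangefront',(201.5,365),zc+.018);t('bossL',(112,530),zc+.05);t('bossR',(290,530),zc+.05)
E
python3 a.py
```

```text
toolx 193.99873459362323
holeA [0.5994 0.0044] tool 76.03 -0.44
holeB [0.6292 0.0127] tool 45.09 0.47
0.030947474355768136 195.69261048590306
slot [0.6142 0.0084] tool 60.63 -0.09
collar [0.6123 0.0087] tool 62.47 0.65
gapfar [0.5826 0.0007] tool 93.24 0.08
gapnear [0.6445 0.0182] tool 28.91 2.03
lugfront [0.6395 0.0154] tool 34.41 0.54
lugfrontT [0.6381 0.015 ] tool 35.87 0.53
flangeL [ 0.6762 -0.0051] tool 3.79 -28.2
flangeR [0.6621 0.0512] tool 3.81 29.78
flangefront [0.6452 0.0168] tool 28.55 0.53
bossL [0.674  0.0053] tool 3.45 -17.55
bossR [0.6652 0.0402] tool 3.46 18.38
```

>>> arm_command(xyz=[[-0.03,-0.008,0],[-0.059,-0.0155,0],[-0.059,-0.0155,-0.03],[-0.059,-0.0155,-0.06],[-0.059,-0.0155,-0.08],[-0.059,-0.0155,-0.09],[-0.059,-0.0155,-0.094],[-0.059,-0.0155,-0.097],[-0.059,-0.0155,-0.1],[-0.059,-0.0155,-0.1]], rot=[[0,0,0.01],[0,0,0.02],[0,0,0.02],[0,0,0.02],[0,0,0.02],[0,0,0.02],[0,0,0.02],[0,0,0.02],[0,0,0.02],[0,0,0.02]])

```text
time: 14.87
ee_pos: [0.6146, 0.0081, 0.1509]
eef_rot: [-0.132, 0.991, 0.0, 0.001]
ft_force: [-1.0, -1.2, 1.4]
width: 0.0358
grip_force: 45.0
```

```bash
python3 s.py
```

```text
14.8667 [0.6146 0.0081 0.1509] [-1.   -1.18  1.39] [ 0.03  0.02 -0.03] 0.03579730613428285 [ 0.777  0.697 -1.256  1.538  0.669  1.395  1.308]
```

>>> arm_command(xyz=[[0,0,-0.002],[0,0,-0.005],[0,0,-0.008],[0,0,-0.011],[0,0,-0.014],[0,0,-0.017],[0,0,-0.02],[0,0,-0.02],[0,0,-0.02]], rot=[[0,0,0],[0,0,0],[0,0,0],[0,0,0],[0,0,0],[0,0,0],[0,0,0],[0,0,0],[0,0,0]])

```text
time: 15.62
ee_pos: [0.6142, 0.0081, 0.1306]
eef_rot: [-0.132, 0.991, 0.0, 0.0]
ft_force: [-2.8, 0.6, 4.0]
width: 0.0355
grip_force: 45.0
```

```bash
python3 s.py
```

```text
15.6167 [0.6142 0.0081 0.1306] [-2.85  0.64  4.03] [ 0.18  0.44 -0.03] 0.035514421707531725 [ 0.772  0.714 -1.241  1.56   0.685  1.364  1.298]
```

>>> arm_command(xyz=[[0,0,0],[0,0,0],[0,0.0002,0],[0,0.0003,0],[0,0.0005,0],[0,0.0006,0],[0,0.0008,0],[0,0.0009,0],[0,0.001,0],[0,0.0011,0],[0,0.0012,0],[0,0.0013,0],[0,0.0014,0],[0,0.0015,0],[0,0.0015,0],[0,0.0015,0]], rot=[[0,0,-0.1],[0,0,-0.2],[0,0,-0.3],[0,0,-0.4],[0,0,-0.5],[0,0,-0.6],[0,0,-0.7],[0,0,-0.8],[0,0,-0.9],[0,0,-1.0],[0,0,-1.1],[0,0,-1.2],[0,0,-1.3],[0,0,-1.4],[0,0,-1.45],[0,0,-1.45]])

```text
time: 16.95
ee_pos: [0.615, 0.0102, 0.1312]
eef_rot: [0.56, 0.829, 0.001, 0.001]
ft_force: [-0.4, 1.2, 6.1]
width: 0.0355
grip_force: 45.0
```

```bash
python3 s.py
```

```text
16.95 [0.615  0.0102 0.1312] [-0.35  1.21  6.15] [ 0.39 -0.03 -0.06] 0.035546625660226296 [ 0.63   0.561 -0.972  1.566  0.478  1.268 -0.032]
```

>>> arm_command(xyz=[[0,-0.0005,0],[0,-0.0005,0],[0,-0.0005,0],[0,-0.0005,0],[0,-0.0005,0],[0,-0.0005,0]], rot=[[0,0,-0.04],[0,0,-0.08],[0,0,-0.12],[0,0,-0.13],[0,0,-0.13],[0,0,-0.13]])

```text
time: 17.45
ee_pos: [0.6145, 0.0098, 0.131]
eef_rot: [0.611, 0.792, 0.001, 0.0]
ft_force: [-2.6, 1.9, 8.0]
width: 0.0355
grip_force: 45.0
```

```bash
python3 s.py; cat > a.py <<'E'
from h import *
m,im=snap('wrist','w7'); s=r.read_state();q=s['eef_rot'];print(np.degrees(2*np.arctan2(q[1],q[0])))
m2,i2=snap('side','s7')
x,y=map(int,proj(m,[.615,.0085,.12]));print(x,y); x=min(max(x,130),510);y=min(max(y,130),350)
a=cv2.resize(im[y-130:y+130,x-130:x+130,::-1],(400,400)); b=cv2.resize(i2[170:310,315:455,::-1],(400,400))
cv2.imwrite('pics/c7.png',np.hstack([a,b]))
E
python3 a.py
```

```text
17.45 [0.6145 0.0098 0.131 ] [-2.57  1.85  7.99] [0.38 0.47 0.19] 0.03548670333371347 [ 0.616  0.55  -0.948  1.567  0.462  1.263 -0.147]
104.73340668203333
321 298
```

View pics/c7.png

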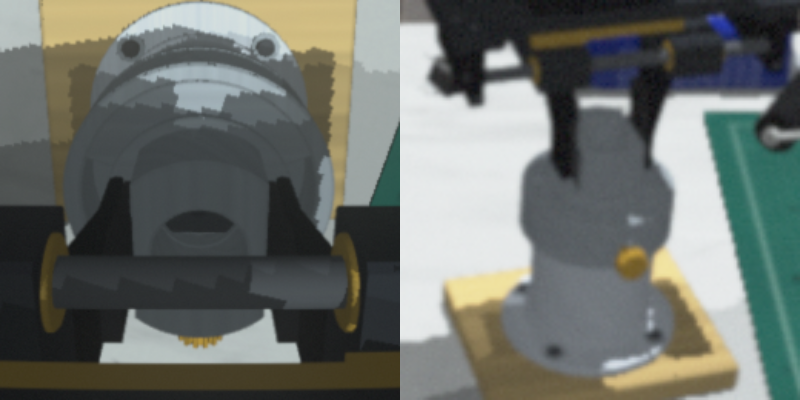

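The flange is down inside the collar in both panes. The cap's long axis is in line with the brass screw, at (200,340) in the left pane. TCP yaw is 104.7°, against a measured 105° for the stop, and a small stop torque has appeared. I'll let it settle and hand in.

>>> arm_command(xyz=[[0,0,0],[0,0,0],[0,0,0],[0,0,0],[0,0,0],[0,0,0]], rot=[[0,0,0],[0,0,0],[0,0,0],[0,0,0],[0,0,0],[0,0,0]])

```text
time: 18.05
ee_pos: [0.6145, 0.0098, 0.131]
eef_rot: [0.611, 0.792, 0.001, 0.0]
ft_force: [-2.5, 2.0, 7.2]
width: 0.0355
grip_force: 45.0
```

```bash
python3 s.py; python3 -c "
from bench import r
print(r.close_job())"
```

```text
18.05 [0.6145 0.0098 0.131 ] [-2.49  1.97  7.23] [0.34 0.42 0.17] 0.03548832590635807 [ 0.616  0.55  -0.948  1.567  0.462  1.263 -0.147]
the job is handed in; nothing more can be done
None
```

I handed the job in at 18 s: the slot die is on the seat over both pins, and the cap is pressed about 15 mm below the collar's top, turned a quarter turn clockwise and held at 45 N; the hand-in returned no verdict.

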